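# Set a machine knife out over the grinder rest

### The job

Push the flat machine knife across the grinder's rest towards the grinding wheel until its pale ground band, 25 mm wide, overhangs the edge of the rest, with the cutting edge parallel to the rest's edge. Then press the magnet button beside the rest fully down and let it go. Only slide the knife, never lift it, do not press the button before the knife is set, and leave everything else where it is.

Things in the scene. Friction and masses are not known exactly. Their poses are not given: they have to be found in the camera images.
- knife: loose flat steel plate 140 x 95 x 6 mm, about 0.6 kg, dark, two 13 mm holes, with a pale ground band 25 mm wide along one long side (its outer 10 mm bevelled to the cutting edge). Lies flat on the rest. Origin: centre of underside; x along the 140 mm, z up. Cutting edge: the long side at y = -47.5 mm, towards the wheel; square 6 mm thick back: the one at y = +47.5 mm
- knife_back (a point): middle of the knife's back (the long side away from the wheel), at half thickness; same axes as the knife
- knife_edge_a (a point): end of the knife's cutting edge at its +x corner, on the underside; same axes as the knife
- knife_edge_b (a point): end of the knife's cutting edge at its -x corner, on the underside; same axes as the knife
- grinder: the grinder, fixed. Its knife rest is a flat metal block 240 mm (x) x 300 mm (y) x 45 mm high; origin: centre of the rest's underside, on the table. Off the rest's -y side, 140 mm away, stand the grinding wheel (150 mm across), its hood and motor, up to 210 mm above the table; in the gap lies a 20 mm high slide way, with a stop pin up to 46 mm
- rest_edge (a point): middle of the rest's top edge on the wheel side, 45 mm above the table: the edge which the knife must overhang. x runs along the edge, -y points out over the gap to the wheel
- magnet_button (a joint): travel of the magnet push button in m: 0 released, 0.006 fully down; it springs back; full travel takes 5 N, pressed straight down. Pressed counts from 0.004 m
- magnet_button_top (a point): centre of the top of the magnet push button, a round black button 44 mm across, its top 22 mm above the table when up, on a low light-metal housing (60 mm across, 12 mm high) fixed to the table left of the rest
- dressing_stick: grey abrasive stick, 80 x 22 x 22 mm, lying on the rest near its +y end; bystander; origin centre of underside
- oil_bottle: grey plastic bottle, 60 mm across, 160 mm tall, standing on the table; bystander; origin centre of underside
- grease_tin: bare metal tin, 80 mm across, 70 mm tall, standing on the table; bystander; origin centre of underside
- parts_cup: open black cup, 76 mm across the rim, 80 mm tall, standing on the table; bystander; origin centre of underside
- wrench: steel wrench, 170 mm long, lying on the table beyond the rest; bystander
- brush: brush, 180 mm long, lying on the table on the robot's right; bystander
- spacer: thick steel ring, 48 mm across, 20 mm high, lying flat on the table; bystander; origin centre of underside
- saw_disc: steel disc with a hole, 120 mm across, 5 mm thick, lying flat on the table; bystander; origin centre of underside
Not all that is in view belongs to the job. What is shaped like the knife but purple is not meant.

How it is judged:
On the way, in this order (a step that is already met when the one before it is completed fails the run):
1. the knife lies still on the rest with its band over the edge (y of knife_edge_a in the frame of rest_edge between -0.031 and -0.019 m and y of knife_edge_b in the frame of rest_edge between -0.031 and -0.019 m and z of knife in the frame of grinder between 0.042 and 0.048 m and angle between knife's own z axis and vertical below 0.05 rad and linear speed of knife below 0.01 m/s and angular speed of knife below 0.1 rad/s), for 0.2 s.
2. the magnet button is pressed down (value of joint magnet_button above 0.004 m), for 0.05 s.
At the end, for the whole second after the job is handed in: Both ends of the knife's cutting edge lie 19 to 31 mm out past the rest's wheel-side edge (25 mm +/- 6 mm), the knife lies flat (within 0.05 rad and 3 mm in height) and still on the rest, and the button, having been pressed at least 4 mm after the knife was set, is up again (below 2 mm) (all of step 1 and value of joint magnet_button below 0.002 m); the robot touches nothing.
It fails at once if the knife is lifted or tipped (more than 10 mm up off the rest, or 0.25 rad) (z of knife in the frame of grinder above 0.055 m or angle between knife's own z axis and vertical above 0.25 rad).
It fails at once if the button is pressed while the knife is not set (value of joint magnet_button above 0.004 m and not (y of knife_edge_a in the frame of rest_edge between -0.031 and -0.019 m and y of knife_edge_b in the frame of rest_edge between -0.031 and -0.019 m)).
It fails at once if another thing is moved more than 20 mm (distance of any of dressing_stick, oil_bottle, grease_tin, parts_cup, wrench, brush, spacer, saw_disc from where it was at the start of the episode above 0.02 m).
It also fails if it takes over 48 s, if anything falls off the work surface, if the arm or the gripper's body presses on something with over 40 N, if the wrist force passes 120 N, or if a joint passes its speed limit or range.

### The arm

A 6-joint arm with a two-finger parallel gripper is mounted at the origin on the work surface. World frame = base frame: x ahead of the robot, y to its left, z up, the work surface at z = 0. Lengths are in m, angles in rad, forces in N, time in s.
With the tool pointing down it reaches from about 0.325 to 1 m from the base axis. Payload 5.1 kg.
Tool frame: the origin (TCP) lies midway between the tips of the shut fingers; the grasp point (between the pads) lies r.pinch_z behind it (r.pinch_z is the distance from the TCP to the grasp point, in m); z points along the fingers, y is the direction in which the jaws open and shut (so a half turn about z gives the same grasp; the last joint's range is limited). The gripper opens to 85 mm and grips with 20 to 120 N. Pads are 22 mm wide; open, the fingers measure 114 mm over their backs; the gripper's body (76 mm by 85 mm) begins 54 mm behind the grasp point. The pads swing forward as they close: fully open they stand 13 mm farther back than shut.
Start: joints at [-1.301, 0.124, 1.65, -0, 1.367, -0.083], TCP at [0.225, -0.61, 0.231] pointing down, gripper open.
Joint ranges: [-2.61, 2.61], [-1.02, 2.33], [0.03, 2.71], [-1.35, 4.49], [0.32, 2.68], [-2.91, 2.91]. Speed limits (rad/s): [2.57, 2.57, 3.14, 3.14, 3.14, 3.14].

### API

Orientations are given as a unit quaternion [w, x, y, z].
In Python, from plant import r, optics, finish_job gives the robot as it stands.
- The arm moves only by the tool arm_command, never from a script. Its argument "rows" is a list that holds one entry, the list of rows, each a list of 5 numbers: the closure, from 0 (fully open) to 1 (shut), then the shift along the world's x, y, z in mm, then the turn about the world's z in rad. In form: [[[jaw, x, y, z, turn], ...]]. A call has 1 to 5 rows; each row is the pose to reach, as a shift and turn from the pose commanded when the call began; what a row does not reach only later rows make up. A row lasts 1/8 s, in which the tool goes at most 62.5 mm and 10.7 degrees, less where a joint would pass 70% of its speed; a pose out of reach is approached as far as the arm can. A call with a gripper value outside its range is refused whole. The fingers move at their own pace and stop on an object; the grip force is fixed at half the most. Time passes only in rows, so rows that repeat a pose let the fingers close. It gives the time, the measured TCP pose, the force and the opening at its end, in the units of the state.
- r.get_state(): the state, without advancing time (a new reading comes with each control period).
- optics.read_camera(name): name is "scene" or "top" or "wrist"; returns a dict with "img" (384x512x3 uint8, red, green, blue), "fx", "fy", "cx", "cy" (pixels), "world_from_camera" (4x4, takes a point from camera to world coordinates); the wrist camera has in their place "hand_eye" (4x4, takes a point from camera to tool coordinates, whose origin is the TCP and whose axes are the flange's). Camera axes: x right, y down, z forward; pixel columns grow to the right and rows downward; lengths in m; the calibration is good to about 2 mm. A picture is of the moment at which its call begins: read the wrist's pose just before it. There is no depth.
- finish_job(): hands the job in, once; it reports no verdict.
The state is a dict: "clock": time; "joints": joint angles; "dq": joint speeds; "effort": joint torques, N m; "eef_pos": TCP position; "tool_rot": TCP orientation; "ft_force": force on the tool from outside, world axes, zero at the start; "ft_torque": the same for the moment, N m; "gripper_width": opening from 0.0 (shut) to 1.0 (fully open).
Only numpy, scipy, OpenCV 4.12 (cv2) and the standard library are available. Lean on these libraries where they do the work, as an engineer would, in place of code of your own. Each camera call takes 0.05 s, during which the arm holds its last target.

## Working session

There is one attempt and no reset: what is moved stays moved. The work goes in short steps, Python scripts to look and compute and a tool call to move; the robot and the scene stay as the last step left them, time stands still between calls to the robot, and variables do not carry over. Pictures are saved under pics/ and viewed, and the job is handed in when it is done.

Besides the shell and the picture viewer there is one more tool, called after ">>>" as name([rows], argument=value, ...), one row to a line, values as JSON. arm_command: Moves the arm, as the interface text tells. Its arguments: {"type":"object","properties":{"rows":{"type":"array"}},"required":["rows"]}

```bash
mkdir -p pics; ls; python3 - <<'E'
from plant import r, optics
import cv2,json
s=r.get_state();print(s, r.pinch_z)
for n in("scene","top","wrist"):
    c=optics.read_camera(n);cv2.imwrite(f"pics/{n}0.png",c["img"][:,:,::-1])
    print(n,[(k,v) for k,v in c.items() if k!="img"])
E
```

```text
pics
{'clock': 0.0, 'joints': array([-1.30060034e+00,  1.24509128e-01,  1.65169708e+00,  2.00396006e-06,
        1.36745989e+00, -8.26062135e-02]), 'dq': array([-0.00128154, -0.00194997, -0.00048619,  0.00120701, -0.00080402,
        0.00052421]), 'effort': array([ 2.13140578e-03, -4.23615396e+01, -3.65445936e+01,  5.95565189e-05,
        6.96549032e-03, -8.89163942e-06]), 'eef_pos': array([ 0.22439975, -0.60938664,  0.23003675]), 'tool_rot': array([-1.03225879e-03,  9.84481136e-01,  1.75487374e-01, -9.61200682e-05]), 'ft_force': array([-0.24379479, -0.53212017, -0.55583761]), 'ft_torque': array([ 0.00826728,  0.03185465, -0.00856469]), 'gripper_width': 0.9982427482114197} 0.0187
scene [('fx', 394.534076248138), ('fy', 394.534076248138), ('cx', 259.7371833408446), ('cy', 194.5566749361186), ('world_from_camera', array([[ 0.72204266,  0.55269611, -0.41615069,  0.98933842],
       [ 0.69183203, -0.57264933,  0.43981949, -0.46785389],
       [ 0.0047781 , -0.60547482, -0.79585012,  0.94864864],
       [ 0.        ,  0.        ,  0.        ,  1.        ]]))]
top [('fx', 388.98725532563583), ('fy', 388.98725532563583), ('cx', 255.8764065462843), ('cy', 195.48152896250244), ('world_from_camera', array([[-0.02556711, -0.98870233,  0.14769569,  0.35527957],
       [-0.99963408,  0.02398002, -0.01251665,  0.04813968],
       [ 0.0088335 , -0.14796166, -0.98895365,  1.1774169 ],
       [ 0.        ,  0.        ,  0.        ,  1.        ]]))]
wrist [('fx', 266.70240723277817), ('fy', 266.70240723277817), ('cx', 253.67014501959758), ('cy', 195.4297505330336), ('hand_eye', array([[-1.06119599e-03, -9.59099814e-01, -2.83066106e-01,
         7.13940384e-02],
       [ 9.99998969e-01, -7.43974761e-04, -1.22815424e-03,
         8.00421581e-04],
       [ 9.67328464e-04, -2.83067118e-01,  9.59099615e-01,
        -1.43787425e-01],
       [ 0.00000000e+00,  0.00000000e+00,  0.00000000e+00,
         1.00000000e+00]]))]
```

View pics/scene0.png

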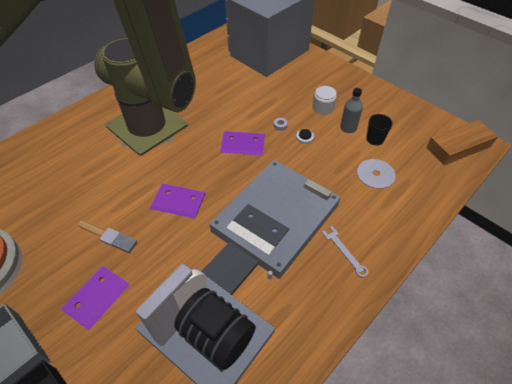

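View pics/top0.png

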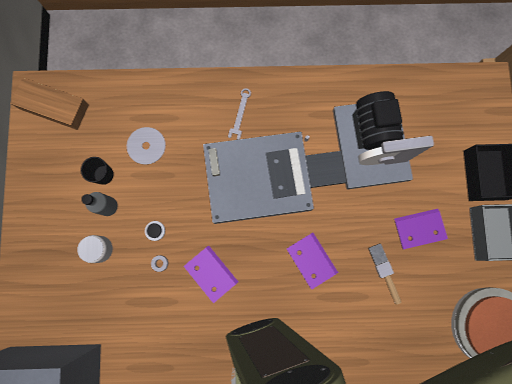

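View pics/wrist0.png

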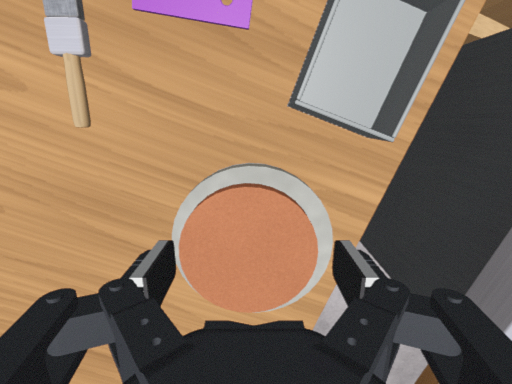

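The top view shows the knife as a dark plate with a pale band at about (288,173) on the grey rest. The purple plates at (211,274), (312,260) and (421,229) are decoys.

Things that could be taken for the button:
- Black disc in a light ring at top (155,231), which matches the description.
- Spacer at (159,264).
- Cup at (96,170).

I'll check the knife and the button in a close crop.

```bash
python3 - <<'E'
import cv2,numpy as np
t=cv2.imread("pics/top0.png");s=cv2.imread("pics/scene0.png")
a=cv2.resize(t[120:230,200:320],None,fx=5,fy=5,interpolation=cv2.INTER_CUBIC);cv2.imwrite("pics/tc.png",a)
a=cv2.resize(s[155:280,205:345],None,fx=4.5,fy=4.5,interpolation=cv2.INTER_CUBIC);cv2.imwrite("pics/sc.png",a)
b=np.hstack([cv2.resize(t[215:280,130:190],(390,422)),cv2.resize(s[110:150,270:310],(400,422))]);cv2.imwrite("pics/bc.png",b)
E
```

```text
(no output)
```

View pics/tc.png

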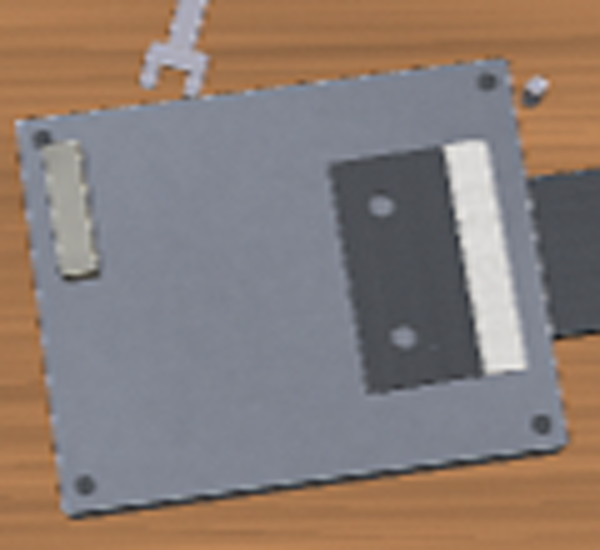

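View pics/sc.png

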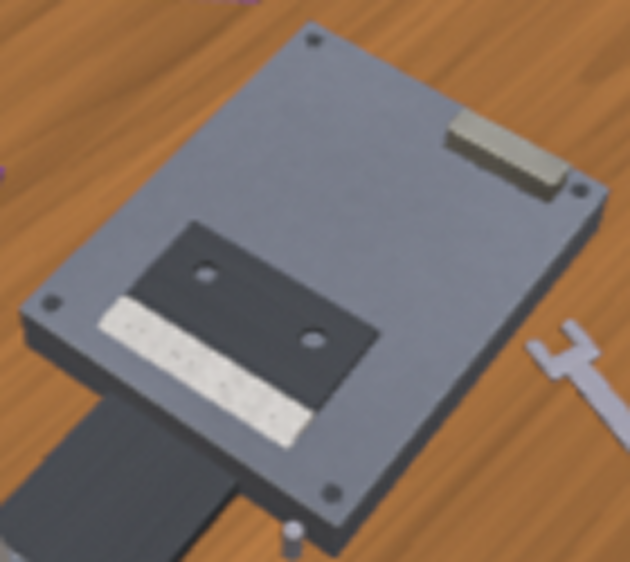

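View pics/bc.png

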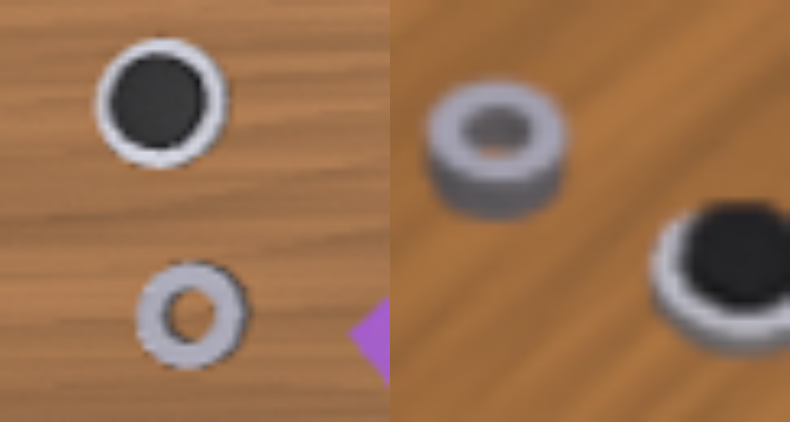

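The crops confirm the knife (dark plate, two holes, white band) and the button (black top in a pale ring). The stop pin is beyond the rest edge at top crop (537,88). Next I'll triangulate from both views.

```bash
cat > h.py <<'E'
import numpy as np
def ray(c,uv):
    d=np.array([(uv[0]-c["cx"])/c["fx"],(uv[1]-c["cy"])/c["fy"],1.]);M=c["world_from_camera"]
    return M[:3,3],M[:3,:3]@d
def onplane(c,uv,z):
    o,d=ray(c,uv);return o+d*(z-o[2])/d[2]
def tri(c1,u1,c2,u2):
    A=np.zeros((3,3));b=np.zeros(3);L=[]
    for c,u in((c1,u1),(c2,u2)):
        o,d=ray(c,u);d=d/np.linalg.norm(d);P=np.eye(3)-np.outer(d,d);A+=P;b+=P@o;L.append((o,P))
    X=np.linalg.solve(A,b);return X,[np.linalg.norm(P@(X-o)) for o,P in L]
def wristcam(c,s):
    from scipy.spatial.transform import Rotation as R
    T=np.eye(4);q=s["tool_rot"];T[:3,:3]=R.from_quat([q[1],q[2],q[3],q[0]]).as_matrix();T[:3,3]=s["eef_pos"]
    c=dict(c);c["world_from_camera"]=T@c["hand_eye"];return c
E
python3 - <<'E'
from plant import optics
from h import *
t=optics.read_camera("top");s=optics.read_camera("scene")
T=lambda p:((p[0]+.5)/5-.5+200,(p[1]+.5)/5-.5+120)
S=lambda p:((p[0]+.5)/4.5-.5+205,(p[1]+.5)/4.5-.5+155)
pts={"restBackFar(+x+y)":((18,122),(608,190),.045),"restEdgeFar":((508,60),(335,525),.045),"restEdgeNear":((567,441),(21,313),.045),"restBackNear":((66,509),(310,22),.045),
"kBackFar":((330,163),(380,333),.051),"kEdgeFar":((487,140),(290,447),.045),"kEdgeNear":((527,371),(98,322),.045),"kBackNear":((368,394),(193,222),.051)}
for k,(a,b,z) in pts.items():
    X,e=tri(t,T(a),s,S(b));print(k,(X*1e3).round(1),(e[0]*1e3).round(1),"top@z",(onplane(t,T(a),z)*1e3).round(1),"scene@z",(onplane(s,S(b),z)*1e3).round(1))
bt=((158/6.5)+130-.5,(103/6.5)+215-.5);bs=(270+(742-390)/10-.5,110+256*40/422-.5)
print("button",tri(t,bt,s,bs),onplane(t,bt,.022),onplane(s,bs,.022))
E
```

```text
restBackFar(+x+y) [685.9 188.5  40. ] 0.1 top@z [684.3 187.8  45. ] scene@z [687.6 185.   45. ]
restEdgeFar [ 717.6 -108.3   41.4] 0.4 top@z [ 716.2 -108.1   45. ] scene@z [ 718.9 -109.4   45. ]
restEdgeNear [ 484.4 -134.1   38.1] 0.3 top@z [ 483.8 -132.8   45. ] scene@z [ 488.1 -136.9   45. ]
restBackNear [451.4 161.5  41.8] 0.0 top@z [451.2 161.2  45. ] scene@z [453.3 159.2  45. ]
kBackFar [654.4   1.7  47.1] 0.3 top@z [653.1   1.6  51. ] scene@z [ 6.56e+02 -1.00e-01  5.10e+01]
kEdgeFar [667.2 -92.3  46.2] 1.2 top@z [666.7 -93.3  45. ] scene@z [667.5 -90.9  45. ]
kEdgeNear [ 526.3 -110.2   46.3] 0.9 top@z [ 525.9 -111.1   45. ] scene@z [ 526.3 -109.    45. ]
kBackNear [514.7 -16.7  44.8] 0.3 top@z [513.6 -16.6  51. ] scene@z [518.1 -19.5  51. ]
button (array([0.43151623, 0.33993822, 0.01417564]), [np.float64(8.114039775504773e-05), np.float64(8.114039775491189e-05)]) [0.43094886 0.33791335 0.022     ] [0.4362295 0.3332476 0.022    ]
```

Measurements so far:
- **Rest edge:** at about 6.2° to world x.
- **Knife edge:** at about 7°, roughly 20 mm inside the rest edge, so it needs about 45 mm of push.
- **Knife back:** midpoint near (585,-8).

I'll push with the open gripper so the two fingers line up along the back.

>>> arm_command([
  [[0,10,60,20,0.16],[0,20,120,40,0.32],[0,35,180,50,0.48],[0,50,240,50,0.64],[0,65,300,50,0.8]],
])

```text
clock: 0.88
eef_pos: [0.2893, -0.3099, 0.2816]
tool_rot: [0.0, 0.837, 0.547, 0.0]
ft_force: [0.7, 0.2, 0.8]
gripper_width: 0.995
```

>>> arm_command([
  [[0,40,40,0,0.11],[0,85,80,0,0.22],[0,130,120,0,0.33],[0,175,160,0,0.44],[0,215,200,0,0.526]],
])

```text
clock: 1.5
eef_pos: [0.5054, -0.11, 0.2814]
tool_rot: [0.0, 0.667, 0.745, 0.0]
ft_force: [0.6, -0.7, -0.4]
gripper_width: 1.001
```

>>> arm_command([
  [[0,25,50,-20,0],[0,50,100,-60,0],[0,75,145,-110,0],[0,75,145,-150,0],[0,75,145,-150,0]],
])

```text
clock: 2.12
eef_pos: [0.5756, 0.0343, 0.126]
tool_rot: [-0.004, 0.667, 0.745, -0.003]
ft_force: [-1.1, -0.3, 0.1]
gripper_width: 1.0
```

```bash
python3 - <<'E'
from plant import r, optics
import cv2
s=r.get_state();print(s["eef_pos"],s["tool_rot"],s["joints"])
for n in("scene","wrist"):
    c=optics.read_camera(n);cv2.imwrite(f"pics/{n}1.png",c["img"][:,:,::-1])
E
```

```text
[0.57558098 0.03428306 0.12596307] [-0.00405632  0.66723212  0.74483077 -0.00345941] [-3.35536579e-02  5.88911592e-02  1.90382762e+00 -1.05654060e-04
  1.18953579e+00 -1.43311598e-01]
```

View pics/wrist1.png

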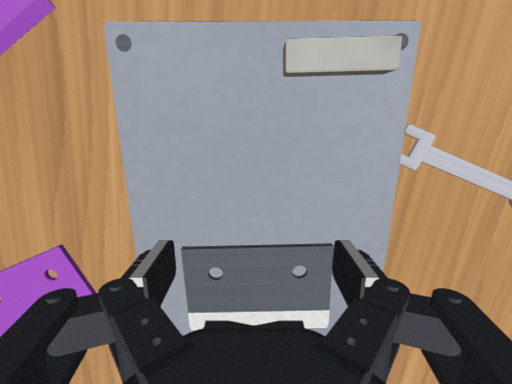

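View pics/scene1.png

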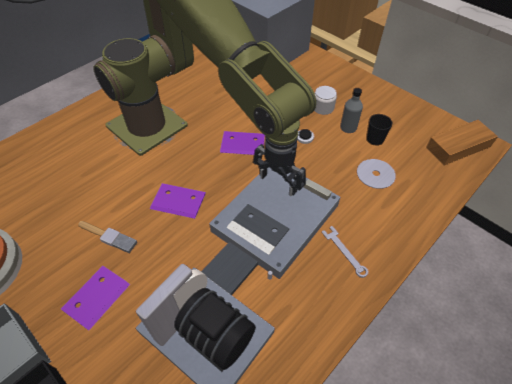

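The wrist view shows the knife back at (182,247)–(333,244), almost square to the jaws, and the fingers well clear of the dressing stick (343,55). I'll cast these onto their planes.

```bash
python3 - <<'E'
from plant import r, optics
from h import *
import cv2
s=r.get_state();c=wristcam(optics.read_camera("wrist"),s)
P={"kBnear":((182,247.5),.051),"kBfar":((332,244),.051),"kEnear":((190,330),.045),"rBackNear":((107,23),.045),"rBackFar":((418,20),.045),"hole1":((216,273),.051),"hole2":((300,271),.051)}
for k,(u,z) in P.items(): print(k,(onplane(c,u,z)*1e3).round(1))
t=optics.read_camera("top")
T=lambda p:((p[0]+.5)/5-.5+200,(p[1]+.5)/5-.5+120)
# height by wrist+top triangulation
for n,a,b in(("kBnear",(182,247.5),(368,394)),("kBfar",(332,244),(330,163)),("rBackNear",(107,23),(66,509)),("rBackFar",(418,20),(18,122)),("hole near",(216,273),(404,337)),("hole far",(300,271),(381,206))):
    X,e=tri(c,a,t,T(b));print(n,(X*1e3).round(1),(e[0]*1e3).round(1))
E
```

```text
kBnear [517.3 -19.6  51. ]
kBfar [655.7  -1.1  51. ]
kEnear [ 527.3 -118.9   45. ]
rBackNear [453.4 159.7  45. ]
rBackFar [687.3 186.7  45. ]
hole1 [550.7 -43.3  51. ]
hole2 [630.6 -32.5  51. ]
kBnear [515.5 -18.   51. ] 2.4
kBfar [652.1   2.1  58.2] 0.9
rBackNear [451.4 161.1  41. ] 0.4
rBackFar [684.5 186.5  48.2] 1.4
hole near [548.7 -39.6  54.5] 2.6
hole far [626.3 -27.3  59.2] 2.1
```

>>> arm_command([
  [[0,2,0,-40,0],[0,2,0,-70,0],[0,2,0,-80,0],[0,2,0,-84,0],[0,2,0,-84,0]],
])

```text
clock: 2.95
eef_pos: [0.5823, 0.033, 0.049]
tool_rot: [0.001, 0.668, 0.744, 0.001]
ft_force: [-0.2, 0.4, 0.8]
gripper_width: 1.003
```

>>> arm_command([
  [[0,0,0,-2,0],[0,0,0,-4,0],[0,0,0,-5,0],[0,0,0,-6,0],[0,0,0,-6,0]],
])

```text
clock: 3.58
eef_pos: [0.581, 0.0333, 0.0412]
tool_rot: [-0.0, 0.668, 0.744, -0.0]
ft_force: [-0.4, -0.5, -0.2]
gripper_width: 0.999
```

>>> arm_command([
  [[0,0,0,-1,0],[0,0,0,-2,0],[0,0,0,-3,0],[0,0,0,-4,0],[0,0,0,-4,0]],
])

```text
clock: 4.2
eef_pos: [0.581, 0.0333, 0.0372]
tool_rot: [-0.0, 0.668, 0.744, -0.0]
ft_force: [-0.3, -0.2, 0.3]
gripper_width: 0.999
```

>>> arm_command([
  [[0,0,0,-1,0],[0,0,0,-2,0],[0,0,0,-2,0],[0,0,0,-2,0]],
])

```text
clock: 4.7
eef_pos: [0.5811, 0.0332, 0.0353]
tool_rot: [-0.0, 0.668, 0.744, -0.0]
ft_force: [0.3, 0.6, 0.3]
gripper_width: 1.002
```

>>> arm_command([
  [[0,0,0,-1,0],[0,0,0,-1,0],[0,0,0,-1,0]],
])

```text
clock: 5.08
eef_pos: [0.5811, 0.0333, 0.0343]
tool_rot: [-0.0, 0.668, 0.744, -0.0]
ft_force: [0.6, 0.2, -0.1]
gripper_width: 0.996
```

>>> arm_command([
  [[0,0,0,-1,0],[0,0,0,-1,0],[0,0,0,-1,0]],
])

```text
clock: 5.45
eef_pos: [0.5811, 0.0333, 0.0333]
tool_rot: [-0.0, 0.668, 0.744, -0.0]
ft_force: [-0.4, 0.2, 0.1]
gripper_width: 1.002
```

```bash
python3 - <<'E'
from plant import r, optics
import cv2
s=r.get_state();print(s["eef_pos"],s["ft_force"])
c=optics.read_camera("scene");cv2.imwrite("pics/scene2.png",cv2.resize(c["img"][140:270,210:350,::-1],None,fx=5,fy=4.6,interpolation=cv2.INTER_CUBIC))
c=optics.read_camera("wrist");cv2.imwrite("pics/wrist2.png",c["img"][:,:,::-1])
E
```

```text
[0.58108767 0.03327886 0.03327603] [-0.43037776  0.21221695  0.12728333]
```

View pics/scene2.png

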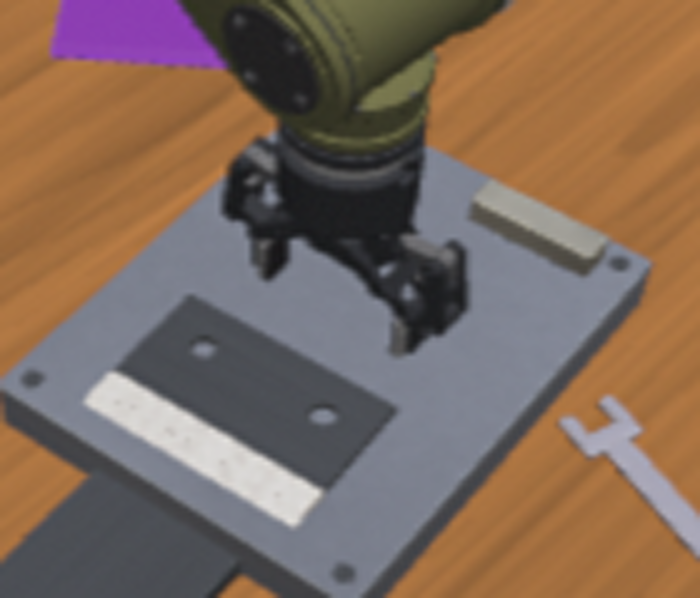

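View pics/wrist2.png

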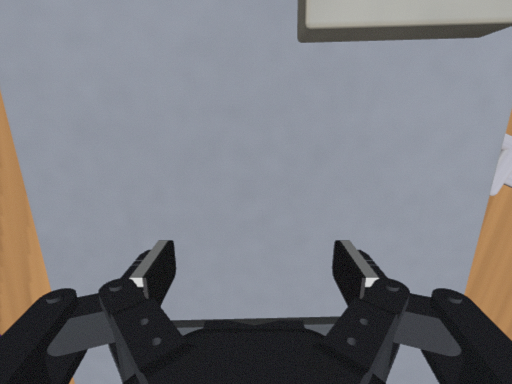

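The fingers hover behind the knife back and have not touched anything. I'll probe down a bit more to find the rest.

>>> arm_command([
  [[0,0,0,-1,0],[0,0,0,-1,0],[0,0,0,-1,0]],
])

```text
clock: 5.92
eef_pos: [0.5811, 0.0333, 0.0323]
tool_rot: [-0.0, 0.668, 0.744, -0.0]
ft_force: [-0.7, -0.4, -0.9]
gripper_width: 1.001
```

>>> arm_command([
  [[0,0,0,-1,0],[0,0,0,-1,0],[0,0,0,-1,0]],
])

```text
clock: 6.3
eef_pos: [0.5813, 0.0333, 0.0319]
tool_rot: [0.0, 0.668, 0.744, 0.0]
ft_force: [-1.9, 0.3, 5.4]
gripper_width: 0.997
```

Contact came at a TCP height of about 32 mm (5 N). I'll raise 2 mm and push along the rest's -y direction (0.108, -0.994).

>>> arm_command([
  [[0,0,0,2,0],[0,1,-7,2,0],[0,1.6,-15,2,0],[0,2.4,-22,2,0],[0,2.7,-25,2,0]],
])

```text
clock: 6.92
eef_pos: [0.5838, 0.0076, 0.0332]
tool_rot: [-0.0, 0.668, 0.744, -0.0]
ft_force: [-0.3, 0.2, 0.2]
gripper_width: 1.0
```

>>> arm_command([
  [[0,0.4,-4,0,0],[0,0.9,-8,0,0],[0,1.3,-12,0,0],[0,1.7,-16,0,0],[0,2.2,-20,0,0]],
])

```text
clock: 7.55
eef_pos: [0.5859, -0.0117, 0.0333]
tool_rot: [-0.0, 0.668, 0.744, 0.0]
ft_force: [0.7, 3.4, 0.2]
gripper_width: 1.003
```

```bash
python3 - <<'E'
from plant import r, optics
import cv2
s=r.get_state();print(s["eef_pos"],s["ft_force"])
c=optics.read_camera("scene");cv2.imwrite("pics/scene3.png",cv2.resize(c["img"][140:270,210:350,::-1],None,fx=5,fy=4.6,interpolation=cv2.INTER_CUBIC))
E
```

```text
[ 0.58591022 -0.01169511  0.03331005] [0.73066894 3.44232966 0.17153026]
```

View pics/scene3.png

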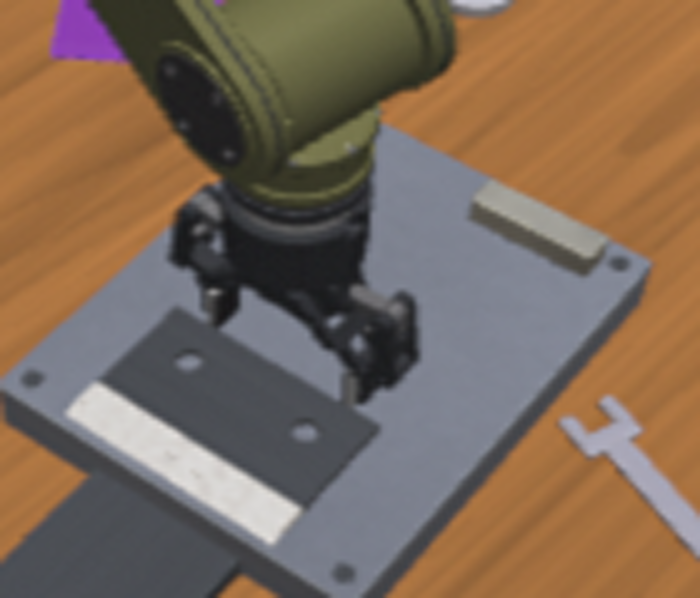

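The knife is sliding with 3.4 N of resistance. I'll measure the remaining distance as knife edge against rest edge in the same view.

```bash
python3 - <<'E'
from plant import optics
from h import *
s=optics.read_camera("scene")
S=lambda p:((p[0]+.5)/5-.5+210,(p[1]+.5)/4.6-.5+140)
f=lambda p:onplane(s,S(p),.045)[:2]*1e3
A,B=f((2,385)),f((367,600)) # rest edge points (top edge)
# second via original crop
So=lambda p:((p[0]+.5)/4.5-.5+205,(p[1]+.5)/4.5-.5+155)
A=onplane(s,So((21,313)),.045)[:2]*1e3;B=onplane(s,So((335,525)),.045)[:2]*1e3
d=(B-A)/np.linalg.norm(B-A);n=np.array([d[1],-d[0]])
print(np.degrees(np.arctan2(d[1],d[0])))
for p in((66,411),(276,543)): print((f(p)-A)@n)
for p in((98,322),(290,447)): print("before",(onplane(s,So(p),.045)[:2]*1e3-A)@n)
E
```

```text
6.796056852050437
-10.46547818914076
-9.177565179199014
before -23.154456531882865
before -24.43074112308464
```

>>> arm_command([
  [[0,0.5,-5,0,0],[0,1.1,-10,0,0],[0,1.6,-15,0,0],[0,2.2,-20,0,0],[0,2.6,-24,0,0]],
])

```text
clock: 8.28
eef_pos: [0.5886, -0.0361, 0.0333]
tool_rot: [-0.0, 0.668, 0.744, -0.0]
ft_force: [-0.5, 3.9, 0.4]
gripper_width: 1.001
```

```bash
python3 - <<'E'
from plant import r, optics
import cv2
s=r.get_state();print(s["eef_pos"],s["ft_force"])
c=optics.read_camera("scene");cv2.imwrite("pics/scene4f.png",c["img"][:,:,::-1]);cv2.imwrite("pics/scene4.png",cv2.resize(c["img"][200:280,205:305,::-1],None,fx=7,fy=7,interpolation=cv2.INTER_CUBIC))
c=optics.read_camera("top");cv2.imwrite("pics/top4f.png",c["img"][:,:,::-1]);cv2.imwrite("pics/top4.png",cv2.resize(c["img"][125:225,250:330,::-1],None,fx=6,fy=6,interpolation=cv2.INTER_CUBIC))
E
```

```text
[ 0.5886039  -0.03611888  0.03326217] [-0.46859179  3.856759    0.42973796]
```

View pics/scene4.png

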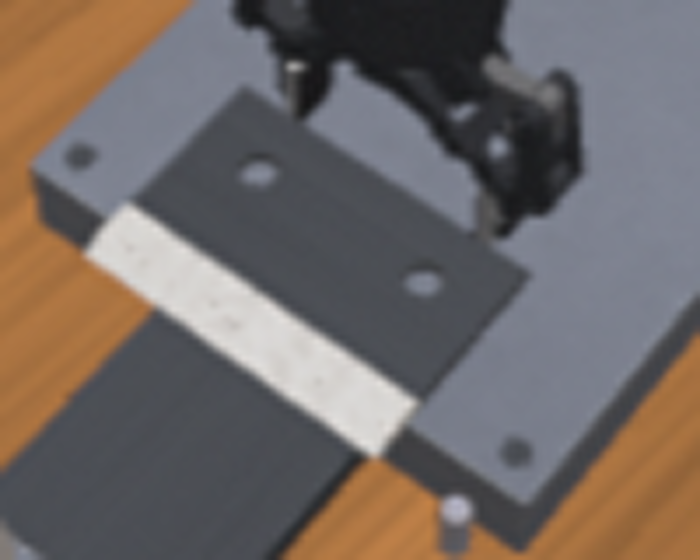

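View pics/top4.png

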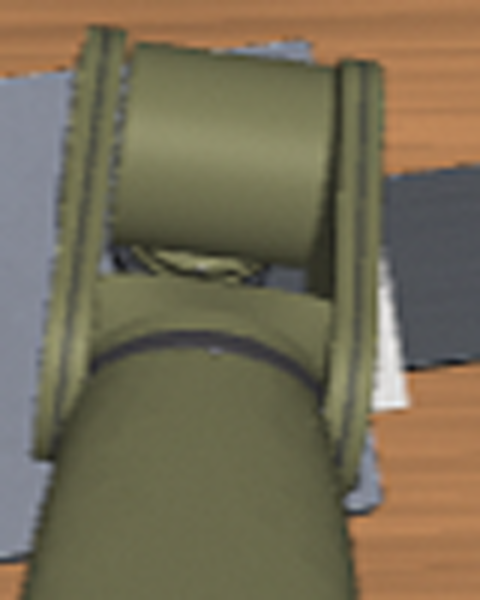

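```bash
python3 - <<'E'
from plant import optics
from h import *
s=optics.read_camera("scene");t=optics.read_camera("top")
S=lambda p:((p[0]+.5)/7-.5+205,(p[1]+.5)/7-.5+200)
T=lambda p:((p[0]+.5)/6-.5+250,(p[1]+.5)/6-.5+125)
f=lambda p,z=.045:onplane(s,S(p),z)[:2]*1e3
A,B=f((34,173)),f((525,505))
d=(B-A)/np.linalg.norm(B-A);n=np.array([d[1],-d[0]])
print(A,B,np.degrees(np.arctan2(d[1],d[0])),np.linalg.norm(B-A))
for p,z in(((86,253),.045),((374,458),.045),((130,203),.051),((420,404),.051),((245,88),.051),((528,273),.051)): print((f(p,z)-A)@n, ((f(p,z)-A)@d).round(1))
g=lambda p,z=.045:onplane(t,T(p),z)[:2]*1e3
A2=np.array([483.8,-132.8]);B2=np.array([716.2,-108.1]);d=(B2-A2)/np.linalg.norm(B2-A2);n=np.array([d[1],-d[0]])
print("top",(g((409,407))-A2)@n,(g((381,505))-A2)@n)
E
```

```text
[ 488.65250197 -136.85202516] [ 720.65928274 -109.35988331] 6.757873647727749 233.6299727890826
15.250032697728788 39.8
17.819045552895588 179.3
-9.37481540309757 41.4
-7.192822782165756 181.4
-77.75096925195501 42.9
-76.16063550649373 180.8
top 20.89143382248943 -0.18742968568532925
```

The scene view gives about 15–18 mm of overhang. The top view, mostly blocked by the arm, gives about 21 mm at the near end. I'll push 4 mm more, then back off for a clean measurement.

>>> arm_command([
  [[0,0.2,-2,0,0],[0,0.4,-4,0,0],[0,0.4,-4,0,0]],
])

```text
clock: 8.85
eef_pos: [0.5891, -0.0397, 0.0334]
tool_rot: [0.0, 0.668, 0.744, 0.0]
ft_force: [-0.3, 3.6, 0.7]
gripper_width: 0.996
```

>>> arm_command([
  [[0,-1,10,0,0],[0,-2,25,0,0],[0,-2,30,50,0],[0,-2,60,110,0],[0,-10,100,130,0]],
])

```text
clock: 9.48
eef_pos: [0.5811, 0.0611, 0.1679]
tool_rot: [0.003, 0.668, 0.744, 0.002]
ft_force: [1.0, 0.7, 0.1]
gripper_width: 1.003
```

>>> arm_command([
  [[0,-30,40,20,0],[0,-60,90,20,0],[0,-90,140,20,0],[0,-110,190,20,0],[0,-110,210,20,0]],
])

```text
clock: 10.1
eef_pos: [0.4672, 0.2729, 0.1834]
tool_rot: [0.0, 0.666, 0.746, 0.0]
ft_force: [-0.1, -0.0, -0.0]
gripper_width: 1.0
```

```bash
python3 - <<'E'
from plant import r, optics
import cv2
s=r.get_state();print(s["eef_pos"],s["ft_force"])
c=optics.read_camera("scene");cv2.imwrite("pics/scene5.png",cv2.resize(c["img"][200:280,205:305,::-1],None,fx=7,fy=7,interpolation=cv2.INTER_CUBIC))
c=optics.read_camera("top");cv2.imwrite("pics/top5f.png",c["img"][:,:,::-1]);cv2.imwrite("pics/top5.png",cv2.resize(c["img"][125:220,245:330,::-1],None,fx=6,fy=6,interpolation=cv2.INTER_CUBIC))
E
```

```text
[0.4672361  0.27287835 0.18341422] [-0.13502173 -0.01982688 -0.01100742]
```

View pics/scene5.png

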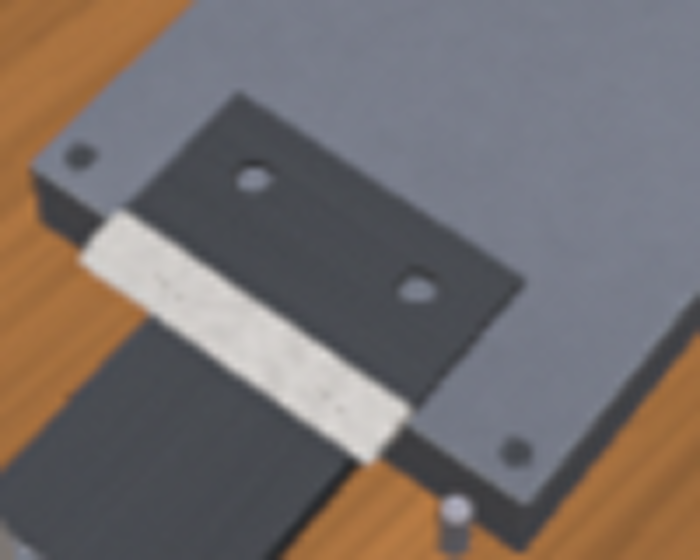

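View pics/top5.png

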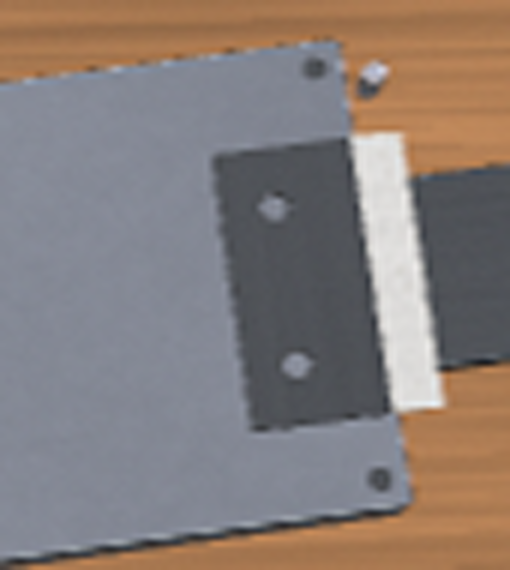

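View pics/top5f.png

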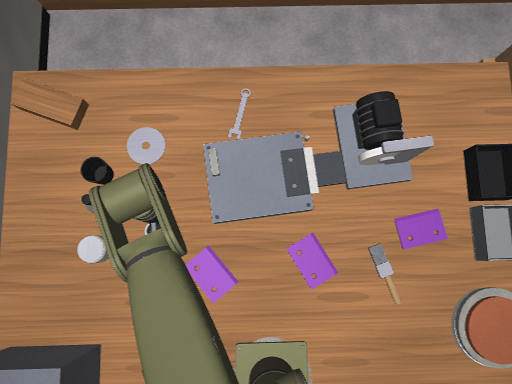

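The clean top view shows the band's inner border close to the rest edge: far (351,135), near (391,412), with the rest edge running (342,45)→(410,495). I'll fit the lines numerically in both views.

```bash
cat > meas.py <<'E'
from plant import optics
from h import *
import cv2
def run():
  for nm,wood in(("top",1),("scene",1)):
    c=optics.read_camera(nm);im=c["img"].astype(int);sc=8
    g=cv2.resize(c["img"],None,fx=sc,fy=sc,interpolation=cv2.INTER_LINEAR)
    hsv=cv2.cvtColor(g,cv2.COLOR_RGB2HSV)
    x0,y0,x1,y1=(275,130,330,205) if nm=="top" else (205,220,275,275)
    roi=np.zeros(g.shape[:2],np.uint8);roi[y0*sc:y1*sc,x0*sc:x1*sc]=255
    m=((hsv[...,2]>150)&(hsv[...,1]<40)).astype(np.uint8)&roi
    n,l,st,_=cv2.connectedComponentsWithStats(m);k=1+np.argmax(st[1:,4])
    cs,_=cv2.findContours((l==k).astype(np.uint8),cv2.RETR_EXTERNAL,cv2.CHAIN_APPROX_NONE)
    q=cv2.boxPoints(cv2.minAreaRect(cs[0]));q=(q+.5)/sc-.5
    print(nm,"band rect px",q.round(1).tolist())
    # rest edge: bluish rest top vs else, rows outside of the knife
    def restline(): 
        r=((hsv[...,0]>105)&(hsv[...,0]<130)&(hsv[...,2]>95)&(hsv[...,1]<80)).astype(np.uint8)
        return r
    yield nm,c,q,restline(),sc
E
python3 - <<'E'
from meas import run
from h import *
import cv2
for nm,c,q,rm,sc in run():
    W=lambda uv,z:onplane(c,uv,z)[:2]*1e3
    cs,_=cv2.findContours(rm,cv2.RETR_EXTERNAL,cv2.CHAIN_APPROX_NONE)
    k=max(cs,key=cv2.contourArea)[:,0,:];p=(k+.5)/sc-.5
    w=np.array([W(x,.045) for x in p])
    # take points near approx rest edge line and beyond the knife, off the rounded corners
    A=np.array([484,-133.]);B=np.array([717,-108.5]);d=(B-A)/np.linalg.norm(B-A);n=np.array([d[1],-d[0]])
    s=(w-A)@d;o=(w-A)@n
    sel=(abs(o)<7)&(((s>8)&(s<32))|((s>192)&(s<224)))
    print(nm,"rest pts",(sel&(s<100)).sum(),(sel&(s>100)).sum(), o[sel&(s<100)].mean().round(2),o[sel&(s>100)].mean().round(2))
    f=np.polyfit(s[sel],o[sel],1);print("slope deg",np.degrees(np.arctan(f[0])))
    for u in q:
        for z in(.045,.051):
            X=W(u,z);ss=(X-A)@d;oo=(X-A)@n;print(u.round(1),z,"along",ss.round(1),"overhang",(oo-np.polyval(f,ss)).round(2))
E
```

```text
top band rect px [[302.6000061035156, 146.39999389648438], [311.3999938964844, 145.0], [318.70001220703125, 192.3000030517578], [310.0, 193.6999969482422]]
top rest pts 64 82 -1.55 -2.99
slope deg -0.43271999234897535
[302.6 146.4] 0.045 along 187.4 overhang -0.37
[302.6 146.4] 0.051 along 185.8 overhang -1.39
[311.4 145. ] 0.045 along 188.2 overhang 26.46
[311.4 145. ] 0.051 along 186.7 overhang 25.3
[318.7 192.3] 0.045 along 43.0 overhang 25.27
[318.7 192.3] 0.051 along 42.2 overhang 24.11
[310.  193.7] 0.045 along 42.3 overhang -1.08
[310.  193.7] 0.051 along 41.5 overhang -2.1
scene band rect px [[215.39999389648438, 237.0], [221.3000030517578, 228.5], [263.6000061035156, 257.8999938964844], [257.70001220703125, 266.3999938964844]]
scene rest pts 54 81 3.47 2.04
slope deg -0.43482059404129686
[215.4 237. ] 0.045 along 43.7 overhang 21.08
[215.4 237. ] 0.051 along 46.6 overhang 23.5
[221.3 228.5] 0.045 along 38.6 overhang -8.54
[221.3 228.5] 0.051 along 41.5 overhang -5.92
[263.6 257.9] 0.045 along 182.7 overhang -7.02
[263.6 257.9] 0.051 along 184.6 overhang -4.41
[257.7 266.4] 0.045 along 185.5 overhang 21.12
[257.7 266.4] 0.051 along 187.4 overhang 23.54
```

The top view gives about 24–26 mm and the scene view about 20–21 mm, with the ends parallel to about 1 mm. The two disagree by about 4 mm, so I'll use the wrist camera close above the edge to settle it.

>>> arm_command([
  [[0,20,-50,30,0],[0,40,-100,50,0],[0,60,-150,50,0],[0,80,-200,50,0],[0,100,-250,50,0]],
])

```text
clock: 10.92
eef_pos: [0.5694, 0.0167, 0.2334]
tool_rot: [0.0, 0.669, 0.743, -0.0]
ft_force: [-0.2, 1.2, 0.5]
gripper_width: 0.995
```

>>> arm_command([
  [[0,10,-50,0,0],[0,20,-100,-20,0],[0,28,-150,-35,0],[0,28,-180,-45,0],[0,28,-180,-45,0]],
])

```text
clock: 11.55
eef_pos: [0.5956, -0.1632, 0.1867]
tool_rot: [-0.001, 0.67, 0.742, -0.001]
ft_force: [-0.3, 0.9, -0.5]
gripper_width: 1.004
```

```bash
python3 - <<'E'
from plant import r, optics
import cv2,pickle
s=r.get_state();print(s["eef_pos"],s["ft_force"])
c=optics.read_camera("wrist");pickle.dump((s,c),open("w6.pkl","wb"));cv2.imwrite("pics/wrist6.png",c["img"][:,:,::-1])
E
```

```text
[ 0.59564427 -0.16315712  0.18665165] [-0.30427619  0.92728348 -0.54585617]
```

View pics/wrist6.png

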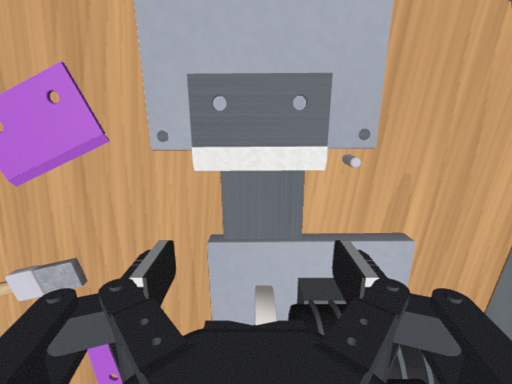

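```bash
python3 - <<'E'
import cv2,pickle
s,c=pickle.load(open("w6.pkl","rb"))
cv2.imwrite("pics/w6c.png",cv2.resize(c["img"][120:185,140:390,::-1],None,fx=3.2,fy=8,interpolation=cv2.INTER_CUBIC))
E
```

```text
(no output)
```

View pics/w6c.png

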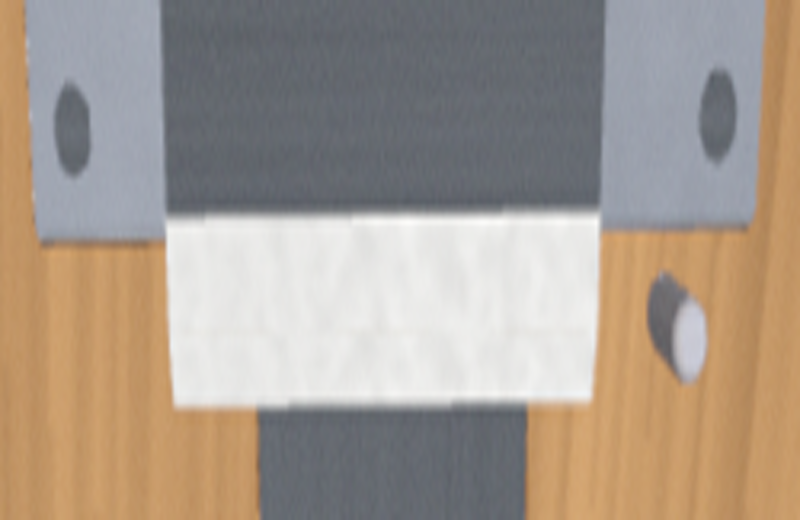

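The rest edge appears as a sharp line, with the band outer edge 165–175 crop rows below it.

```bash
python3 - <<'E'
import pickle
from h import *
s,c=pickle.load(open("w6.pkl","rb"));c=wristcam(c,s)
C=lambda p:((p[0]+.5)/3.2-.5+140,(p[1]+.5)/8-.5+120)
W=lambda p,z:onplane(c,C(p),z)[:2]*1e3
A,B=W((60,241),.045),W((735,227),.045);d=(B-A)/np.linalg.norm(B-A);n=np.array([d[1],-d[0]])
print(A,B,"edge deg",np.degrees(np.arctan2(d[1],d[0])))
for p,z in(((175,408),.045),((590,401),.045),((167,213),.051),((598,209),.051)):
    X=W(p,z);print(X.round(1),((X-A)@n).round(2))
E
```

```text
[ 490.08501355 -135.86528557] [ 712.4800243  -111.30412679] edge deg 6.302168830621688
[ 529.  -154.5] 22.81
[ 668.9 -139.2] 22.96
[ 526.7 -127.8] -3.99
[ 665.4 -113.1] -3.34
```

Wrist measurement: overhang 22.8 and 23.0 mm from the outer edge, or about 21–22 mm from the band's inner border. It is parallel, but about 2.5 mm short of centre, so I'll give one small corrective push.

>>> arm_command([
  [[0,-4,50,30,0],[0,-8,100,40,0],[0,-12.4,160,40,0],[0,-12.4,160,0,0],[0,-12.4,160,-40,0]],
])

```text
clock: 12.22
eef_pos: [0.5852, 0.002, 0.1493]
tool_rot: [0.001, 0.667, 0.745, 0.001]
ft_force: [0.2, 0.6, -0.3]
gripper_width: 0.997
```

>>> arm_command([
  [[0,0,0,-50,0],[0,0,0,-90,0],[0,0,0,-110,0],[0,0,0,-114,0],[0,0,0,-115,0]],
])

```text
clock: 12.85
eef_pos: [0.5859, 0.0003, 0.035]
tool_rot: [0.001, 0.668, 0.744, 0.001]
ft_force: [1.4, 0.0, -0.1]
gripper_width: 0.999
```

>>> arm_command([
  [[0,1,-10,0,0],[0,2.2,-20,0,0],[0,3.3,-30,0,0],[0,3.3,-30,0,0]],
])

```text
clock: 13.35
eef_pos: [0.5882, -0.0308, 0.0336]
tool_rot: [0.0, 0.668, 0.744, 0.0]
ft_force: [-0.4, 0.6, 0.8]
gripper_width: 1.003
```

>>> arm_command([
  [[0,0.5,-5,0,0],[0,1,-9,0,0],[0,1.2,-11,0,0],[0,1.4,-12.5,0,0],[0,1.4,-12.5,0,0]],
])

```text
clock: 13.98
eef_pos: [0.5892, -0.0418, 0.0332]
tool_rot: [-0.0, 0.668, 0.744, 0.0]
ft_force: [-1.0, 3.3, 0.5]
gripper_width: 0.998
```

>>> arm_command([
  [[0,-1,10,0,0],[0,-2,25,0,0],[0,-3,35,40,0],[0,-3,35,100,0],[0,-3,10,160,0]],
])

```text
clock: 14.6
eef_pos: [0.586, -0.0295, 0.1925]
tool_rot: [-0.0, 0.667, 0.745, -0.0]
ft_force: [0.8, -0.9, 0.1]
gripper_width: 1.0
```

>>> arm_command([
  [[0,4,-50,10,0],[0,8,-100,10,0],[0,10,-128,0,0],[0,10,-128,-5,0],[0,10,-128,-5,0]],
])

```text
clock: 15.22
eef_pos: [0.5959, -0.1581, 0.1851]
tool_rot: [-0.001, 0.668, 0.744, -0.0]
ft_force: [0.4, 0.2, -0.3]
gripper_width: 1.001
```

```bash
python3 - <<'E'
from plant import r, optics
import cv2,pickle
s=r.get_state();print(s["eef_pos"],s["ft_force"])
c=optics.read_camera("wrist");pickle.dump((s,c),open("w7.pkl","wb"))
cv2.imwrite("pics/w7.png",c["img"][:,:,::-1])
cv2.imwrite("pics/w7c.png",cv2.resize(c["img"][120:185,140:390,::-1],None,fx=3.2,fy=8,interpolation=cv2.INTER_CUBIC))
E
```

```text
[ 0.59592075 -0.15811581  0.18514878] [ 0.42226416  0.23818224 -0.34702003]
```

View pics/w7c.png

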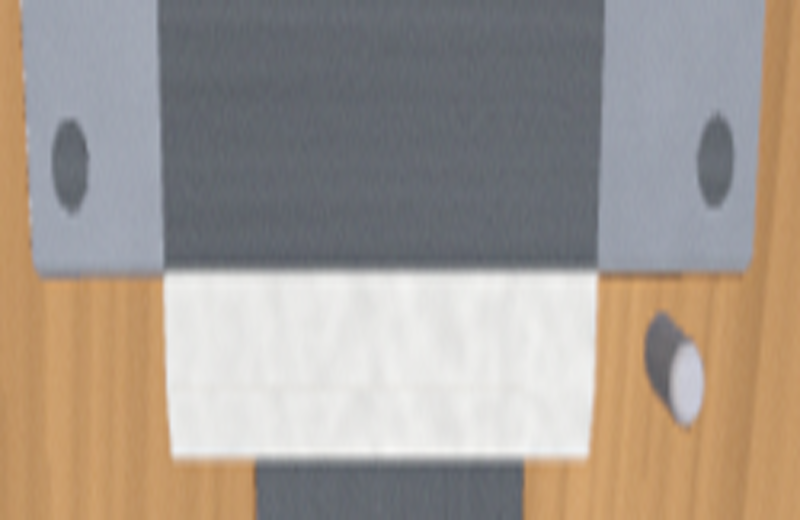

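```bash
python3 - <<'E'
import pickle
from h import *
s,c=pickle.load(open("w7.pkl","rb"));c=wristcam(c,s)
C=lambda p:((p[0]+.5)/3.2-.5+140,(p[1]+.5)/8-.5+120)
W=lambda p,z:onplane(c,C(p),z)[:2]*1e3
A,B=W((60,274),.045),W((735,271),.045);d=(B-A)/np.linalg.norm(B-A);n=np.array([d[1],-d[0]])
print(A,B,"edge deg",np.degrees(np.arctan2(d[1],d[0])))
for p,z in(((172,458),.045),((588,457),.045),((165,269),.051),((598,269),.051)):
    X=W(p,z);print(X.round(1),((X-A)@n).round(2))
E
```

```text
[ 490.98918418 -135.55472313] [ 713.37085735 -111.07216109] edge deg 6.282536892334628
[ 529.1 -156.5] 24.99
[ 669.5 -141.1] 25.07
[ 526.9 -130.2] -1.36
[ 666.6 -115.1] -1.12
```

The overhang is now 25.0 and 25.1 mm at the two ends, parallel. Next I'll go to the button, shut the jaws on the way, and locate it with the wrist camera.

>>> arm_command([
  [[0,-20,55,20,0],[0,-40,110,30,0],[0,-60,165,30,0],[0,-80,220,30,0],[0,-100,275,30,0]],
])

```text
clock: 15.9
eef_pos: [0.4951, 0.1185, 0.2168]
tool_rot: [0.0, 0.667, 0.745, 0.001]
ft_force: [0.9, 0.3, -0.9]
gripper_width: 1.0
```

>>> arm_command([
  [[1,-20,50,0,0],[1,-40,100,0,0],[1,-60,150,-20,0],[1,-60,150,-40,0],[1,-60,150,-40,0]],
])

```text
clock: 16.52
eef_pos: [0.4346, 0.2657, 0.1741]
tool_rot: [-0.001, 0.667, 0.745, -0.002]
ft_force: [-0.7, -0.7, -0.0]
gripper_width: -0.001
```

```bash
python3 - <<'E'
from plant import r, optics
import cv2,pickle
s=r.get_state();print(s["eef_pos"],s["ft_force"],s["gripper_width"])
c=optics.read_camera("wrist");pickle.dump((s,c),open("w8.pkl","wb"))
cv2.imwrite("pics/w8.png",c["img"][:,:,::-1])
E
```

```text
[0.43460579 0.26572731 0.17414837] [-0.67357072 -0.69141542 -0.03850494] -0.000797626509045155
```

View pics/w8.png

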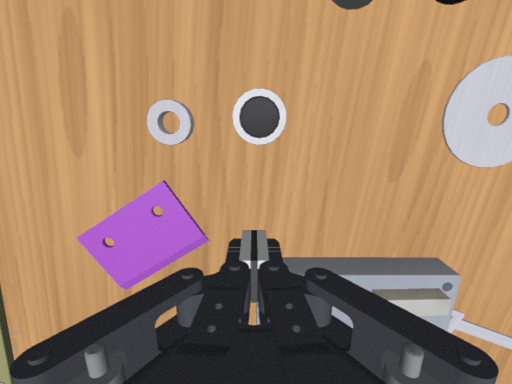

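```bash
python3 - <<'E'
import pickle,cv2
from h import *
s,c=pickle.load(open("w8.pkl","rb"));c=wristcam(c,s)
g=cv2.cvtColor(c["img"],cv2.COLOR_RGB2GRAY)[85:150,225:295]
m=(g<90).astype(np.uint8);n,l,st,ce=cv2.connectedComponentsWithStats(m);k=1+np.argmax(st[1:,4]);u=ce[k]+[225,85]
print(u,st[k],(onplane(c,u,.022)*1e3).round(1),(onplane(c,u,.0)*1e3).round(1))
from plant import optics
t=optics.read_camera("top");print(tri(c,u,t,((158/6.5)+130-.5,(103/6.5)+215-.5)))
E
```

```text
[259.1254996 116.4716227] [  15   11   39   42 1251] [431.6 337.2  22. ] [431.9 337.2   0. ]
(array([0.43115713, 0.33725393, 0.02434154]), [np.float64(0.0003687117728232311), np.float64(0.00036871177282311895)])
```

The button centre is at (431.5, 337), with its top at z ≈ 22–24 mm from triangulation.

>>> arm_command([
  [[1,-3,36,-20,0],[1,-3,71,-60,0],[1,-3,71,-100,0],[1,-3,71,-125,0],[1,-3,71,-125,0]],
])

```text
clock: 17.25
eef_pos: [0.433, 0.3352, 0.0497]
tool_rot: [-0.0, 0.669, 0.744, -0.002]
ft_force: [0.3, -0.0, 0.7]
gripper_width: 0.004
```

```bash
python3 - <<'E'
from plant import r, optics
import cv2
s=r.get_state();print(s["eef_pos"],s["ft_force"])
c=optics.read_camera("scene");cv2.imwrite("pics/scene9.png",cv2.resize(c["img"][80:220,240:400,::-1],None,fx=4,fy=4))
E
```

```text
[0.43304838 0.33521948 0.04967338] [ 0.32428107 -0.01818436  0.66082836]
```

View pics/scene9.png

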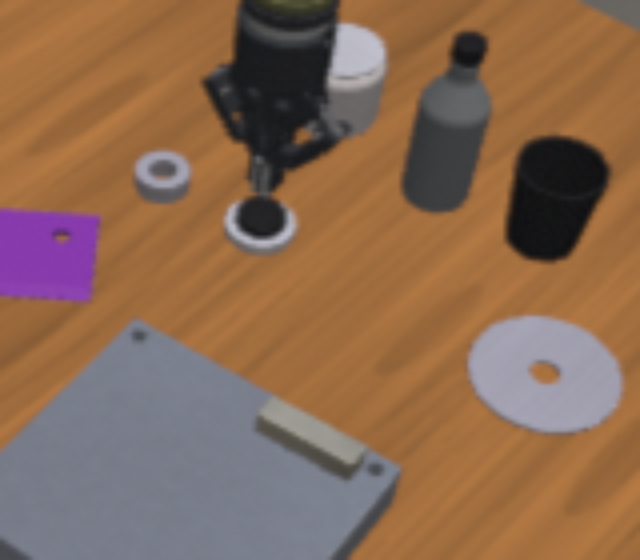

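The shut fingertips are right above the button. I'll descend and press in small steps.

>>> arm_command([
  [[1,-1,2,-15,0],[1,-1,2,-24,0],[1,-1,2,-28,0],[1,-1,2,-29,0],[1,-1,2,-29,0]],
])

```text
clock: 17.92
eef_pos: [0.4325, 0.3389, 0.0223]
tool_rot: [0.0, 0.668, 0.744, 0.0]
ft_force: [0.0, 0.0, -0.3]
gripper_width: -0.004
```

>>> arm_command([
  [[1,0,0,-1,0],[1,0,0,-2,0],[1,0,0,-3,0],[1,0,0,-4,0],[1,0,0,-4,0]],
])

```text
clock: 18.55
eef_pos: [0.4326, 0.339, 0.0183]
tool_rot: [0.0, 0.668, 0.744, 0.0]
ft_force: [0.1, 0.2, 3.6]
gripper_width: -0.002
```

>>> arm_command([
  [[1,0,0,-1,0],[1,0,0,-2,0],[1,0,0,-3,0],[1,0,0,-3,0],[1,0,0,-3,0]],
])

```text
clock: 19.18
eef_pos: [0.4327, 0.339, 0.016]
tool_rot: [0.0, 0.668, 0.744, 0.0]
ft_force: [-1.7, -0.9, 8.8]
gripper_width: 0.001
```

The button has bottomed out at z = 16.0 mm with 8.8 N (full travel takes 5 N). I'll release it and retreat.

>>> arm_command([
  [[1,0,0,5,0],[1,0,0,20,0],[1,0,0,60,0],[1,0,0,110,0],[1,0,-40,160,0]],
])

```text
clock: 19.8
eef_pos: [0.4318, 0.3001, 0.1755]
tool_rot: [-0.0, 0.667, 0.745, -0.0]
ft_force: [1.1, -0.1, 0.8]
gripper_width: 0.0
```

>>> arm_command([
  [[1,-20,-30,30,0],[1,-40,-50,40,0],[1,-40,-50,40,0],[1,-40,-50,40,0]],
])

```text
clock: 20.3
eef_pos: [0.3922, 0.2497, 0.2132]
tool_rot: [-0.0, 0.668, 0.744, -0.0]
ft_force: [1.3, 0.3, 0.5]
gripper_width: 0.0
```

```bash
python3 - <<'E'
from plant import r, optics
import cv2
s=r.get_state();print(s["clock"],s["eef_pos"],s["ft_force"])
c=optics.read_camera("scene");cv2.imwrite("pics/scene10.png",c["img"][:,:,::-1])
c=optics.read_camera("top");cv2.imwrite("pics/top10.png",c["img"][:,:,::-1])
c=optics.read_camera("wrist");cv2.imwrite("pics/w10.png",c["img"][:,:,::-1])
E
```

```text
20.3 [0.39217687 0.24973556 0.21324855] [1.28462837 0.32232718 0.50762265]
```

View pics/scene10.png

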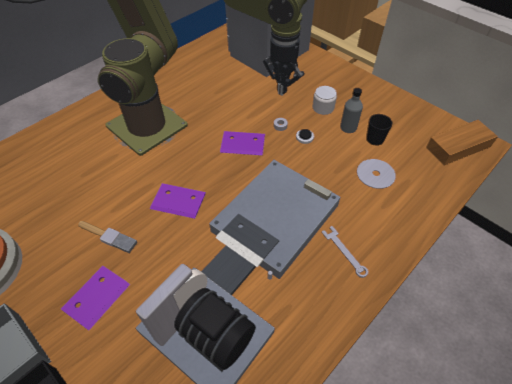

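View pics/top10.png

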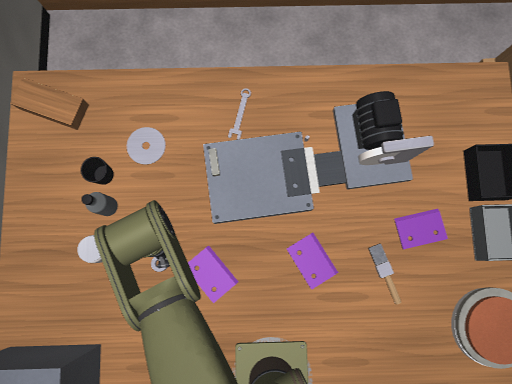

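The final views show the band over the rest edge at scene (241,247), the button up at (305,136), the arm clear and the bystanders in place. I'll hand the job in.

```bash
python3 - <<'E'
from plant import finish_job
print(finish_job())
E
```

```text
the job is handed in; nothing more can be done
None
```

The knife is set with its band over the rest's edge, the magnet button was pressed and released after that, and the job is handed in at about 20 s. No verdict came back.

- **Knife:** I slid it with the backs of the open fingers in two pushes, the second a correction of about 2.5 mm. The last wrist-camera check before the button press put the cutting edge 25.0 and 25.1 mm past the rest's edge at its two ends, so it is parallel. The band's inner border gave about 24 mm.
- **Button:** pressed straight down with the jaws shut until it bottomed at z = 16 mm with 8.8 N, then released.
- **At hand-in:** the pictures showed the arm clear, the knife still in place, and no bystander visibly moved. That the button is up again I judged by eye from the scene picture; I did not measure it.
- **Disagreement:** before the correction, the top camera read about 24–26 mm of overhang and the scene camera about 20–21 mm. I used the closer wrist view, which read about 23 mm. I did not repeat the top and scene measurements afterwards.

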